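# Nip a mounted print in the studio press and open it two turns

## Task

Work the green nipping press by its handwheel: wind the wheel clockwise (seen from above) until the platen comes hard down on the boards and the screw stops, and give it a moment there; then back the wheel off exactly two full turns, the opening the next pack of boards needs. Finish with the gripper still closed on the red crank handle at that spot, do not let go, and leave everything else on the bench where it is.

Things in the scene. Friction and masses are not known exactly. Their poses are not given: they have to be found in the camera images.
- press: Green nipping (screw) press bolted to the bench, new place and yaw each time: base 220 x 350 x 24 mm, steel columns 28 mm thick at y -152 and +152 mm, crossbeam 52 x 350 mm with top at 166 mm, column nuts to 176, screw boss to 184. Two boards and a print lie fixed on the base, top at 45 mm. Origin: centre of the underside, on the screw axis; x across the beam, y along it, z up.
- platen_face (a point): Centre of the platen's underside, on the screw axis. The platen (180 x 250 x 13 mm, green) rises 8 mm per turn of the wheel and falls with it; at the stop its underside is at 45 mm, on the boards.
- wheel (a joint): Handwheel, right-hand screw, vertical axis. 0 = hard stop, platen on the boards; grows anticlockwise seen from above (opening), 2 pi a turn, to 30; starts 3.5 to 9. Takes about 0.2 to 0.3 N m (3 to 5 N at the handle); stays where it is left. At value v the crank handle stands at angle v from the press's x axis, anticlockwise about z.
- hub (a point): Centre of the handwheel, on its axis, in the middle plane of the rim; 205 mm high at the stop and 8 mm higher per turn open. Aluminium wheel, rim circle 72 mm in radius, rim bar 16 mm thick, three spokes, hub 42 mm wide reaching 16 mm above this point.
- handle: Red crank handle, an upright plastic grip 25 mm in diameter and 74 mm tall that spins freely on its own pin (so a gripper can carry it round without turning itself). Its axis is 72 mm from the wheel's axis. Origin: centre of its lower end, 11 mm above the rim's middle plane; z up its axis. It goes round, rises and falls with the wheel.
- handle_grip (a point): Point on the crank handle's axis 42 mm above its lower end (53 mm above the hub point): the place to grip, from above. Free room all round it at that height.
- next_pack: Bystander: two plywood boards with a sketchbook between, 210 x 150 x 15 mm, lying flat. Origin under its centre.
- brush_jar: Bystander: glass jar 72 mm in diameter and 100 mm tall, full of brushes that reach up to about 180 mm. Origin under its centre.
- paste_tin: Bystander: closed tin 70 mm in diameter, 75 mm tall. Origin under its centre.
- palette_knife: Bystander: flat knife 200 mm long with a wooden handle, lying along its x on top of next_pack.
- brayer: Bystander: ink roller with black rubber roll 32 mm thick and 64 mm wide and wooden handle to its -x, lying flat, 140 mm long.
- mug: Bystander: blue mug 80 mm in diameter, 90 mm tall. Origin under its centre.
- gouge: Bystander: linocutting gouge with wooden handle, 150 mm long, lying along its x.

How it is judged:
On the way:
1. the wheel is wound down to its stop, the platen on the boards, for a moment (value of joint wheel below 0.06 rad), for 0.2 s.
At the end, for the whole second after the job is handed in: The wheel stands still two turns (12.57 rad) open from its stop, within 0.2 rad, with the fingers closed on the red crank handle: over 10 N of contact, the TCP within 15 mm of the handle's axis and 45 mm of its grip point. No bystander has moved by over 30 mm (value of joint wheel between 12.366 and 12.766 rad and velocity of joint wheel between -0.1 and 0.1 rad/s and contact force between the fingers and handle above 10 N and distance between the grasp point and handle_grip below 0.045 m and horizontal distance between the grasp point and handle_grip below 0.015 m and distance of each of next_pack, brush_jar, paste_tin, palette_knife, brayer, mug, gouge from where it was at the start of the episode below 0.03 m); the arm keeps its last pose, push and grip.
It fails at once if a bystander on the bench is moved by more than 30 mm (distance of any of next_pack, brush_jar, paste_tin, palette_knife, brayer, mug, gouge from where it was at the start of the episode above 0.03 m).
It also fails if it takes over 70 s, if anything falls off the work surface, if the arm or the gripper's body presses on something with over 40 N, if the wrist force passes 120 N, or if a joint passes its speed limit or range.

## Robot

A 7-joint arm with a two-finger parallel gripper is mounted at the origin on the work surface. World frame = base frame: x ahead of the robot, y to its left, z up, the work surface at z = 0. Lengths are in m, angles in rad, forces in N, time in s.
With the tool pointing down it reaches from about 0.375 to 0.925 m from the base axis. Payload 3.1 kg.
Tool frame: the origin (TCP) lies between the finger pads, 19 mm behind the fingertips; this is the grasp point; z points along the fingers, y is the line along which they close (so a half turn about z gives the same grasp; the last joint's range is limited). The gripper opens to 85 mm and grips with 20 to 120 N. Pads are 22 mm wide; open, the fingers measure 114 mm over their backs; the gripper's body (76 mm by 85 mm) begins 54 mm behind the grasp point. The pads swing forward as they close: fully open they stand 13 mm farther back than shut.
Start: joints at [1.126, 0.383, 0.044, 1.598, -0.018, 1.161, -0.05], TCP at [0.221, -0.611, 0.25] pointing down, gripper open.
Joint ranges: [-2.61, 2.61], [-0.41, 2.15], [-1.48, 1.57], [0, 2.5], [-1.57, 4.71], [0.05, 1.97], [-2.85, 2.85]. Speed limits (rad/s): [2.79, 2.79, 3.14, 3.14, 3.14, 3.14, 3.14].

## Interface

Orientations are given as a unit quaternion [w, x, y, z].
In Python, from bench import env gives the robot as it stands.
- The arm moves only by the tool servo_tool, never from a script. Its argument "increments" is a list of rows, each a list of 5 numbers: the shift along the tool's x, y, z scaled (see below), then the turn about the tool's z scaled (see below), then the opening, from -1 (shut) to 1 (fully open). In form: [[tx, ty, tz, turn, jaw], ...]. A call has exactly 5 rows; each row shifts and turns the commanded pose from where the row before left it, along the tool's axes as they then stand; what a row does not reach is not made up. The controller multiplies each number of a shift by 30 mm and each number of a turn by 5 degrees. A row lasts 1/10 s, in which the tool goes at most 50 mm and 8.59 degrees, less where a joint would pass 70% of its speed; a pose out of reach is approached as far as the arm can. A call with a number of a shift or a turn outside -1 to 1 is refused whole. A call with a gripper value outside its range is refused whole. The fingers move at their own pace and stop on an object; "squeeze" is the grip in N (left out, the last holds). Time passes only in rows, so rows that do not move let the fingers close, or fill a call up. It gives the time, the measured TCP pose, the force, the opening and the grip force at its end, in the units of the state.
- env.get_obs(): the state, without advancing time (a new reading comes with each control period).
- env.capture(name): name is "side" or "top"; returns a dict with "color" (420x560x3 uint8, red, green, blue), "fx", "fy", "cx", "cy" (pixels), "pose" (4x4, takes a point from camera to world coordinates). Camera axes: x right, y down, z forward; pixel columns grow to the right and rows downward; lengths in m; the calibration is good to about 2 mm. A picture is of the moment at which its call begins. There is no depth.
- env.finish_job(): hands the job in; it is judged then, once.
The state is a dict: "time": time; "joint_positions": joint angles; "joint_vel": joint speeds; "effort": joint torques, N m; "ee_pos": TCP position; "tcp_rot": TCP orientation; "ft_force": force on the tool from outside, world axes, zero at the start; "wrist_torque": the same for the moment, N m; "opening": finger opening in m; "grip_force": force on a finger pad.
Only numpy, scipy, OpenCV 4.12 (cv2) and the standard library are available. Lean on these libraries where they do the work, as an engineer would, in place of code of your own. Each camera call takes 0.05 s, during which the arm holds its last target. There are 200 camera calls.

## Working session

There is one attempt and no reset: what is moved stays moved. The work goes in short steps, Python scripts to look and compute and a tool call to move; the robot and the scene stay as the last step left them, time stands still between calls to the robot, and variables do not carry over. Pictures are saved under pics/ and viewed, at most 10 in all, crops included, and the job is handed in when it is done.

Besides the shell and the picture viewer there is one more tool, called after "Request:" as name([rows], argument=value, ...), one row to a line, values as JSON. servo_tool: Moves the arm, as the interface text tells. Shifts and turns lie within -1 to 1; 1 stands for 30 mm of shift or 5 degrees of turn. Its arguments: {"type":"object","properties":{"increments":{"type":"array"},"squeeze":{"type":"number"}},"required":["increments"]}

```bash
mkdir -p pics
cat > h.py <<'E'
import numpy as np, cv2
from bench import env
def snap(n,f):
    c=env.capture(n); cv2.imwrite('pics/'+f,c['color'][:,:,::-1]); return c
def ray(c,u,v):
    P=np.array(c['pose']); d=P[:3,:3]@np.array([(u-c['cx'])/c['fx'],(v-c['cy'])/c['fy'],1]); return P[:3,3],d/np.linalg.norm(d)
def onz(c,u,v,z):
    o,d=ray(c,u,v); return o+d*(z-o[2])/d[2]
def tri(a,b):
    (o1,d1),(o2,d2)=a,b
    s=np.linalg.lstsq(np.c_[d1,-d2],o2-o1,rcond=None)[0]; p,q=o1+s[0]*d1,o2+s[1]*d2
    return (p+q)/2,np.linalg.norm(p-q)
def red(c):
    h=cv2.cvtColor(c['color'],cv2.COLOR_RGB2HSV)
    m=(((h[...,0]<8)|(h[...,0]>172))&(h[...,1]>140)&(h[...,2]>60)).astype(np.uint8)
    n,l,s,ce=cv2.connectedComponentsWithStats(m)
    return [(s[i].tolist(),ce[i].round(1).tolist()) for i in range(1,n) if s[i][4]>25]
E
python3 - <<'E'
from h import *
o=env.get_obs(); print({k:np.round(v,3).tolist() for k,v in o.items()})
for n in('top','side'):
    c=snap(n,n+'0.png'); print(n,c['fx'],c['cx'],c['cy'],np.round(c['pose'],3).tolist(),red(c))
E
```

```text
{'time': 0.0, 'joint_positions': [1.126, 0.384, 0.044, 1.6, -0.018, 1.161, -0.05], 'joint_vel': [-0.0, 0.001, -0.001, -0.0, 0.0, -0.001, -0.001], 'effort': [-0.0, -43.346, 1.024, -24.951, 0.011, 0.011, 0.0], 'ee_pos': [0.221, -0.61, 0.249], 'tcp_rot': [-0.001, 0.985, 0.173, -0.0], 'ft_force': [0.732, -0.566, -0.348], 'wrist_torque': [0.019, 0.033, -0.008], 'grip_force': 0.0, 'opening': 0.085}
top 471.8301344871124 284.0065626471269 212.98674098486777 [[0.007, -0.984, 0.177, 0.326], [-1.0, -0.008, -0.009, 0.054], [0.01, -0.177, -0.984, 1.456], [0.0, 0.0, 0.0, 1.0]] [([439, 50, 16, 13, 70], [444.1, 58.2]), ([216, 69, 7, 25, 166], [219.0, 81.1]), ([62, 137, 19, 18, 265], [71.1, 145.1]), ([17, 175, 20, 19, 193], [26.0, 182.2]), ([339, 182, 11, 13, 82], [343.1, 188.3]), ([41, 228, 19, 23, 272], [49.6, 239.5]), ([517, 229, 43, 56, 1998], [540.9, 256.6])]
side 428.6064125838307 281.04930118488306 206.2165486784667 [[0.997, -0.057, 0.054, 0.518], [-0.078, -0.649, 0.757, -0.657], [-0.009, -0.759, -0.651, 0.77], [0.0, 0.0, 0.0, 1.0]] [([290, 96, 10, 9, 55], [294.9, 100.1]), ([238, 109, 19, 9, 102], [246.1, 113.3]), ([323, 111, 16, 9, 117], [330.4, 115.0]), ([420, 184, 31, 8, 197], [434.8, 187.4]), ([303, 205, 14, 35, 401], [309.4, 222.3]), ([314, 360, 6, 29, 91], [316.4, 373.8])]
```

View pics/top0.png

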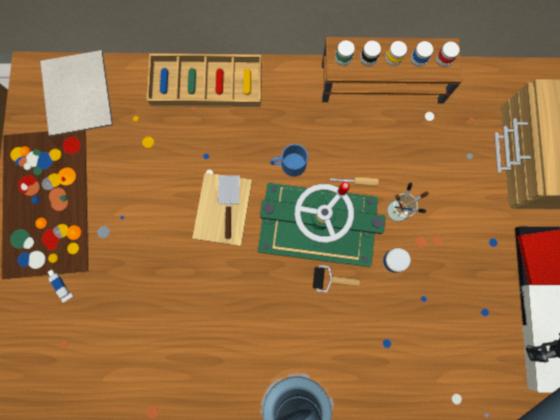

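View pics/side0.png

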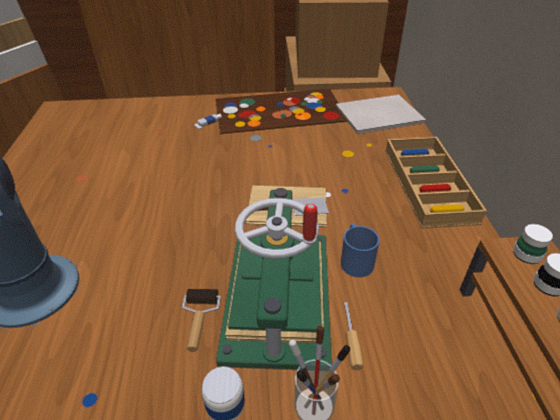

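The top view shows the wheel hub at about (324,213), the red handle at (343,188) and the press base centred at about (321,224). In the side view the hub is at about (277,225), the handle at (309,222), and the brush jar stands near the press's -y end.

```bash
cat > m.py <<'E'
from h import *
T=env.capture('top');S=env.capture('side')
def ring(c,box):
    x0,y0,x1,y1=box
    h=cv2.cvtColor(c['color'],cv2.COLOR_RGB2HSV)
    m=((h[...,1]<45)&(h[...,2]>110)).astype(np.uint8); k=np.zeros_like(m);k[y0:y1,x0:x1]=1
    cs,_=cv2.findContours(m*k,cv2.RETR_EXTERNAL,cv2.CHAIN_APPROX_NONE)
    q=max(cs,key=lambda a:cv2.boundingRect(a)[2]*cv2.boundingRect(a)[3])
    return cv2.fitEllipse(cv2.convexHull(q))
et=ring(T,(280,170,370,258));es=ring(S,(225,190,325,265)); print(et,es)
hub,g=tri(ray(T,*et[0]),ray(S,*es[0])); print('hub',hub,g)
# handle: top end in both views
def green(c,box):
    h=cv2.cvtColor(c['color'],cv2.COLOR_RGB2HSV); m=((h[...,0]>60)&(h[...,0]<95)&(h[...,1]>90)).astype(np.uint8)
    k=np.zeros_like(m);k[box[1]:box[3],box[0]:box[2]]=1
    m=cv2.morphologyEx(m*k,cv2.MORPH_CLOSE,np.ones((9,9)))
    cs,_=cv2.findContours(m,cv2.RETR_EXTERNAL,cv2.CHAIN_APPROX_NONE); return max(cs,key=cv2.contourArea)
g=green(T,(245,165,395,275))
w=np.array([onz(T,*p[0],0.024)[:2] for p in cv2.convexHull(g)],np.float32)
print('green rect',cv2.minAreaRect(w))
for z in (hub[2]+.085,hub[2]+.053,hub[2]+0.011): print('handle@',z,onz(T,343.1,188.3,z))
for v in (206,222,239): print('side',v,[onz(S,309.5+(222-v)*0.06,v,hub[2]+z) for z in (.011,.048,.085)])
print(tri(ray(T,343.1,188.3),ray(S,309.4,222.3)))
def big(c,x0,y0,x1,y1): return cv2.resize(c['color'][y0:y1,x0:x1,::-1],None,fx=5,fy=5,interpolation=cv2.INTER_CUBIC)
b=big(T,250,165,400,275); cv2.imwrite('pics/crop.png',b)
E
python3 m.py
```

```text
((323.88970947265625, 212.85897827148438), (58.30263900756836, 59.96333312988281), 112.6286392211914) ((282.5281677246094, 223.3219451904297), (62.91279220581055, 97.69932556152344), 74.42337036132812)
hub [ 0.55681375 -0.06410832  0.21586854] 0.012539143471454687
green rect ((0.549677312374115, -0.0744963139295578), (0.38027551770210266, 0.21497759222984314), 82.96695709228516)
handle@ 0.30086854426770593 [ 0.59823861 -0.10532508  0.30086854]
handle@ 0.2688685442677059 [ 0.60578409 -0.10972772  0.26886854]
handle@ 0.22686854426770592 [ 0.61568753 -0.11550619  0.22686854]
side 206 [array([ 0.62031339, -0.02968569,  0.22686854]), array([ 0.61336975, -0.07239529,  0.26386854]), array([ 0.60642611, -0.11510488,  0.30086854])]
side 222 [array([ 0.61256967, -0.07502191,  0.22686854]), array([ 0.60615339, -0.11464406,  0.26386854]), array([ 0.59973711, -0.15426621,  0.30086854])]
side 239 [array([ 0.60501876, -0.11922933,  0.22686854]), array([ 0.5991167 , -0.15584091,  0.26386854]), array([ 0.59321465, -0.19245248,  0.30086854])]
(array([ 0.60722606, -0.11097284,  0.25991403]), np.float64(0.0013049240924562328))
```

View pics/crop.png

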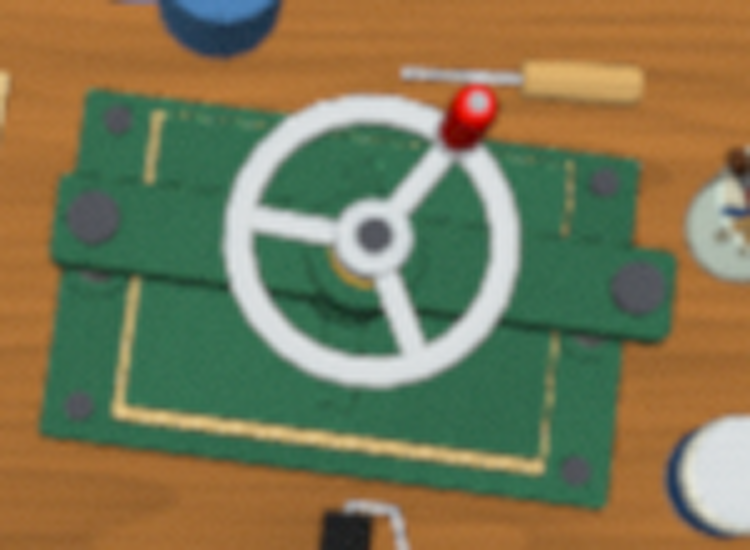

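The crop shows column nuts at about (269,208) and (377.6,222.6), the hub at (324.8,212.3), and the handle's top at about (345.5,185.3). I use these for the axis, yaw and handle angle.

```bash
cat > m2.py <<'E'
from h import *
T=env.capture('top');S=env.capture('side')
a=onz(T,269,208,.176);b=onz(T,377.6,222.6,.176);c=(a+b)/2;d=a-b
yaw=np.degrees(np.arctan2(d[1],d[0]))-90
print('axis by nuts',c,'len',np.linalg.norm(d),'yaw',yaw)
for z in(.21,.213,.216): print('ring axis',z,onz(T,323.9,212.9,z))
# side hub by direct guess
print('hub tri',tri(ray(T,324.8,212.3),ray(S,277.0,222.0)))
for z in(.21,.213,.216):
  h=onz(T,323.9,212.9,z);p=onz(T,345.5,185.3,z+.085);e=p-h;print('handle top',p,np.linalg.norm(e[:2]),'v',np.degrees(np.arctan2(e[1],e[0]))-yaw)
P=np.array(S['pose'])
def proj(c,p):
  q=np.linalg.inv(np.array(c['pose']))@np.r_[p,1];return c['fx']*q[0]/q[2]+c['cx'],c['fy']*q[1]/q[2]+c['cy']
h=onz(T,323.9,212.9,.213);p=onz(T,345.5,185.3,.298)
print('reproj side hub',proj(S,h),'handle top',proj(S,p),'base',proj(S,p-[0,0,.074]))
b=cv2.resize(S['color'][180:280,215:345,::-1],None,fx=5.5,fy=5.5,interpolation=cv2.INTER_CUBIC);cv2.imwrite('pics/crop2.png',b)
E
python3 m2.py
```

```text
axis by nuts [ 0.55086391 -0.06641566  0.176     ] len 0.3017533477143903 yaw -7.304083741874933
ring axis 0.21 [ 0.55141629 -0.06512237  0.21      ]
ring axis 0.213 [ 0.55087322 -0.06483652  0.213     ]
ring axis 0.216 [ 0.55033016 -0.06455066  0.216     ]
hub tri (array([ 0.55152732, -0.0661835 ,  0.22336363]), np.float64(0.0017590985292617945))
handle top [ 0.60746545 -0.11233654  0.295     ] 0.07328496378709537 v -32.80572409055736
handle top [ 0.60673779 -0.11190776  0.298     ] 0.07305170779322233 v -32.81326073633458
handle top [ 0.60601014 -0.11147898  0.301     ] 0.07281845307143027 v -32.820845665560405
reproj side hub (np.float64(276.2365613677169), np.float64(225.67221386932349)) handle top (np.float64(310.33565549089695), np.float64(206.051430508405)) base (np.float64(308.8600468321911), np.float64(237.20028512758478))
```

View pics/crop2.png

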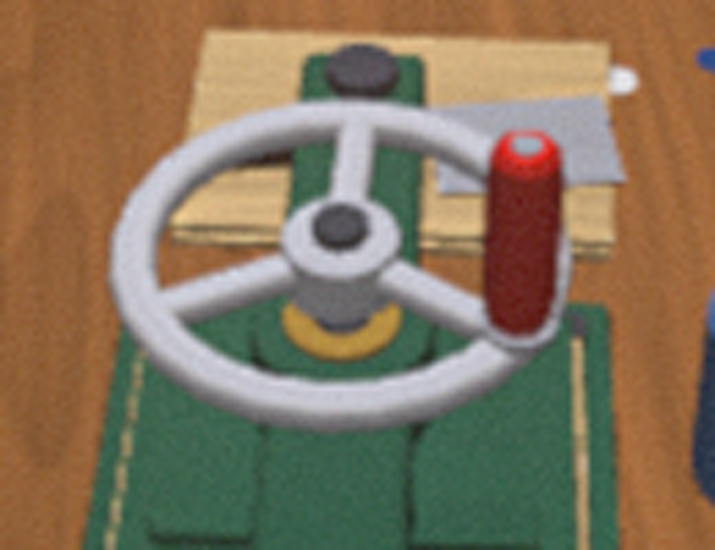

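Request:
servo_tool([
  [0,0,-0.9,1,1],
  [0,0,-0.9,1,1],
  [0,0,-0.9,1,1],
  [0,0,-0.9,1,1],
  [0,0,0,0,1],
])

```text
time: 0.8
ee_pos: [0.2217, -0.6135, 0.3636]
tcp_rot: [0.004, 1.0, -0.002, 0.002]
ft_force: [0.2, 0.2, 0.4]
opening: 0.0854
grip_force: 0.0
```

Request:
servo_tool([
  [0.7,-0.9,0,0,1],
  [0.7,-0.9,0,0,1],
  [0.7,-0.9,0,0,1],
  [0.7,-0.9,0,0,1],
  [0.7,-0.9,0,0,1],
])

```text
time: 1.3
ee_pos: [0.3267, -0.475, 0.3569]
tcp_rot: [-0.001, 1.0, -0.001, -0.0]
ft_force: [0.6, 0.2, 0.5]
opening: 0.0855
grip_force: 0.0
```

Request:
servo_tool([
  [0.7,-0.9,0,0,1],
  [0.7,-0.9,0,0,1],
  [0.7,-0.9,0,0,1],
  [0.7,-0.9,0,0,1],
  [0.7,-0.9,0,0,1],
])

```text
time: 1.8
ee_pos: [0.4318, -0.3403, 0.357]
tcp_rot: [-0.0, 1.0, -0.001, -0.001]
ft_force: [1.5, -0.2, 0.3]
opening: 0.0856
grip_force: 0.0
```

Request:
servo_tool([
  [0.7,-0.9,0,0,1],
  [0.7,-0.9,0,0,1],
  [0.7,-0.9,0,0,1],
  [0.7,-0.9,0,0,1],
  [0.7,-0.9,0,0,1],
])

```text
time: 2.3
ee_pos: [0.5371, -0.2057, 0.357]
tcp_rot: [-0.0, 1.0, -0.001, -0.001]
ft_force: [0.6, -0.7, 0.3]
opening: 0.0856
grip_force: 0.0
```

Request:
servo_tool([
  [0.7,-0.9,0,0,1],
  [0.7,-0.9,0,0,1],
  [0.7,-0.9,0,0,1],
  [0,0,0,0,1],
  [0,0,0,0,1],
])

```text
time: 2.8
ee_pos: [0.6, -0.1248, 0.3567]
tcp_rot: [-0.0, 1.0, 0.001, -0.001]
ft_force: [-0.5, -0.7, -0.5]
opening: 0.0848
grip_force: 0.0
```

Request:
servo_tool([
  [0.22,-0.45,0,0,1],
  [0,0,0.75,0,1],
  [0,0,0.75,0,1],
  [0,0,0.75,0,1],
  [0,0,0.75,0,1],
])

```text
time: 3.3
ee_pos: [0.6063, -0.1135, 0.2671]
tcp_rot: [0.0, 1.0, -0.002, 0.0]
ft_force: [0.8, 0.2, -0.7]
opening: 0.0856
grip_force: 0.0
```

Request:
servo_tool([
  [0,0,0.05,0,0],
  [0,0,0,0,-0.4],
  [0,0,0,0,-0.6],
  [0,0,0,0,-0.8],
  [0,0,0,0,-1],
], squeeze=70)

```text
time: 3.8
ee_pos: [0.6077, -0.112, 0.2687]
tcp_rot: [-0.0, 1.0, -0.001, 0.002]
ft_force: [-0.7, 0.9, 5.0]
opening: 0.0234
grip_force: 68.6
```

Request:
servo_tool([
  [0,0,0,0,-1],
  [0,0,0,0,-1],
  [0,0,0,0,-1],
  [0,0,0,0,-1],
  [0,0,0,0,-1],
])

```text
time: 4.3
ee_pos: [0.6077, -0.112, 0.2687]
tcp_rot: [-0.0, 1.0, -0.001, 0.002]
ft_force: [-1.6, 1.7, 5.2]
opening: 0.0231
grip_force: 68.8
```

Run:
```python
from h import *
S=snap('side','s1.png');T=snap('top','t1.png')
b=np.hstack([cv2.resize(c['color'][y:y+150,x:x+150,::-1],(400,400)) for c,x,y in((S,210,130),(T,260,130))]);cv2.imwrite('pics/b1.png',b)
```

```text
(no output)
```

View pics/b1.png

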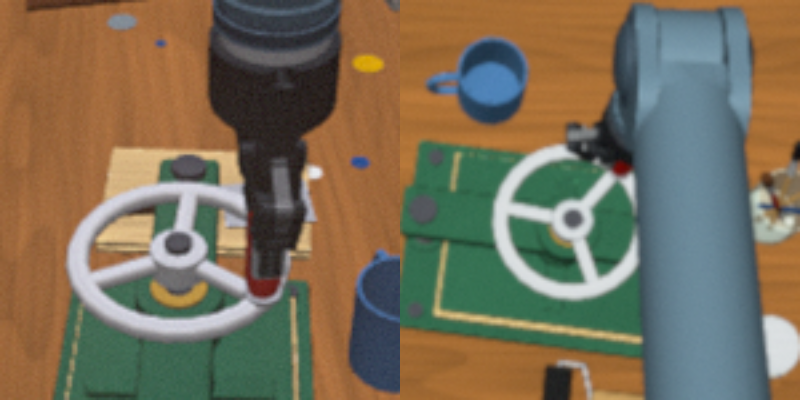

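The fingers are closed on the red handle in both views: side crop (265,270), top crop (622,167). I start the clockwise winding with 18° per row.

Request:
servo_tool([
  [-0.57,0.49,0.013,0,-1],
  [-0.69,0.29,0.013,0,-1],
  [-0.75,0.065,0.013,0,-1],
  [-0.73,-0.17,0.013,0,-1],
  [-0.64,-0.39,0.013,0,-1],
])

```text
time: 4.9
ee_pos: [0.508, -0.1204, 0.2668]
tcp_rot: [-0.0, 1.0, -0.001, 0.005]
ft_force: [6.4, 3.5, 2.1]
opening: 0.0233
grip_force: 70.6
```

Request:
servo_tool([
  [-0.49,-0.57,0.013,0,-1],
  [-0.29,-0.69,0.013,0,-1],
  [-0.065,-0.75,0.013,0,-1],
  [0.17,-0.73,0.013,0,-1],
  [0.39,-0.64,0.013,0,-1],
])

```text
time: 5.4
ee_pos: [0.4967, -0.0201, 0.2648]
tcp_rot: [0.001, 1.0, -0.002, 0.001]
ft_force: [-0.6, -2.7, 5.9]
opening: 0.0231
grip_force: 71.0
```

Request:
servo_tool([
  [0.57,-0.49,0.013,0,-1],
  [0.69,-0.29,0.013,0,-1],
  [0.75,-0.065,0.013,0,-1],
  [0,0,0,0,-1],
  [0,0,0,0,-1],
])

```text
time: 5.9
ee_pos: [0.56, 0.0073, 0.2635]
tcp_rot: [-0.001, 1.0, -0.001, 0.003]
ft_force: [2.6, 3.0, 5.6]
opening: 0.0233
grip_force: 71.1
```

Run:
```python
from h import *
o=env.get_obs();p=np.array(o['ee_pos']);e=p[:2]-[.551,-.0655];print(p,np.linalg.norm(e),np.degrees(np.arctan2(e[1],e[0])),o['ft_force'])
P=np.array([[.6077,-.112],[.508,-.1204],p[:2]])
A=np.c_[2*P,np.ones(3)];s=np.linalg.solve(A,(P**2).sum(1));print(s[:2],np.sqrt(s[2]+s[0]**2+s[1]**2))
```

```text
[0.55995405 0.0072916  0.26351817] 0.07334024981983463 82.98730811403898 [2.64843352 2.96471298 5.6185513 ]
[ 0.55349371 -0.06449498] 0.07207668851084373
```

Request:
servo_tool([
  [0.73,0.18,0.013,0,-1],
  [0.64,0.4,0.013,0,-1],
  [0.48,0.57,0.013,0,-1],
  [0.28,0.7,0.013,0,-1],
  [0,0,0,0,-1],
])

```text
time: 6.4
ee_pos: [0.6246, -0.054, 0.2619]
tcp_rot: [0.001, 1.0, -0.003, 0.005]
ft_force: [7.6, -1.1, 2.6]
opening: 0.0231
grip_force: 70.8
```

Request:
servo_tool([
  [0.05,0.4,0.01,0,-1],
  [0,0.25,0.006,0,-1],
  [0,0.15,0,0,-1],
  [0,0.1,0,0,-1],
  [0,0,0,0,-1],
])

```text
time: 6.9
ee_pos: [0.6249, -0.0734, 0.2616]
tcp_rot: [-0.002, 1.0, 0.0, 0.004]
ft_force: [6.5, 5.5, 3.4]
opening: 0.0231
grip_force: 70.9
```

Request:
servo_tool([
  [0,0.1,0,0,-1],
  [0,0.1,0,0,-1],
  [0,0.1,0,0,-1],
  [0,0,0,0,-1],
  [0,0,0,0,-1],
])

```text
time: 7.4
ee_pos: [0.6249, -0.0738, 0.2615]
tcp_rot: [-0.007, 1.0, 0.004, 0.004]
ft_force: [5.0, 14.3, 2.5]
opening: 0.0237
grip_force: 71.5
```

Request:
servo_tool([
  [0,0.1,0,0,-1],
  [0,0.1,0,0,-1],
  [0,0,0,0,-1],
  [0,0,0,0,-1],
  [0,0,0,0,-1],
])

```text
time: 7.9
ee_pos: [0.6249, -0.0741, 0.2615]
tcp_rot: [-0.01, 1.0, 0.006, 0.004]
ft_force: [4.8, 21.1, 3.9]
opening: 0.0235
grip_force: 72.3
```

Run:
```python
from h import *
from scipy.optimize import least_squares
P=np.array([[.6077,-.112],[.508,-.1204],[.4967,-.0201],[.56,.0073],[.6246,-.054],[.6249,-.0736]])
f=least_squares(lambda q:np.hypot(*(P-q[:2]).T)-q[2],[.55,-.065,.072]);print(f.x,f.fun)
o=env.get_obs();e=np.array(o['ee_pos'])[:2]-f.x[:2];print(o['ee_pos'],o['ft_force'],np.degrees(np.arctan2(e[1],e[0])))
S=snap('side','s2.png');T=snap('top','t2.png')
b=np.hstack([cv2.resize(c['color'][y:y+150,x:x+150,::-1],(400,400)) for c,x,y in((S,210,130),(T,260,130))]);cv2.imwrite('pics/b2.png',b)
```

```text
[ 0.55342044 -0.06450385  0.07204912] [ 7.68432589e-05 -2.55387173e-05 -1.50229693e-05  5.55548240e-05
 -9.87169202e-05  6.88052391e-06]
[ 0.62494886 -0.07405062  0.26153796] [ 4.77597715 21.07798781  3.94139144] -7.602231640901944
```

View pics/b2.png

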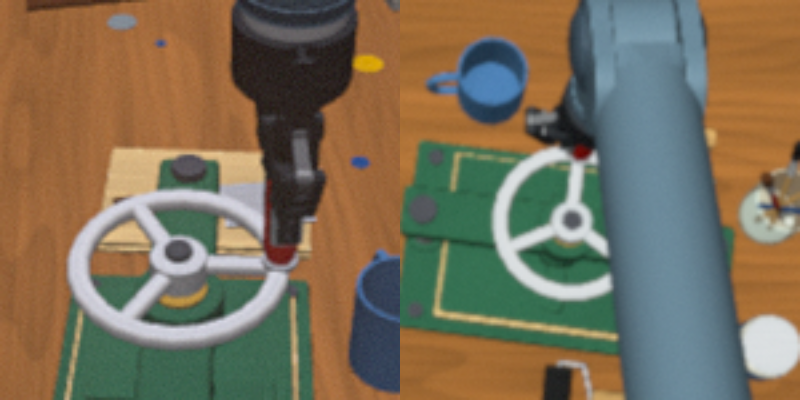

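The wheel is at its stop: the handle is at -7.4° against the press yaw of -7.3°, and pushing further only raises the force to 21 N. The picture shows the hub low at side crop (178,250) and the handle still gripped. I relax the push first, then back off.

Request:
servo_tool([
  [0,-0.2,0,0,-1],
  [0,-0.2,0,0,-1],
  [0,-0.13,0,0,-1],
  [0,0,0,0,-1],
  [0,0,0,0,-1],
])

```text
time: 8.5
ee_pos: [0.6249, -0.0734, 0.2616]
tcp_rot: [-0.001, 1.0, 0.0, 0.004]
ft_force: [5.6, 3.6, 2.7]
opening: 0.0235
grip_force: 70.8
```

Request:
servo_tool([
  [-0.02,-0.75,-0.013,0,-1],
  [-0.25,-0.71,-0.013,0,-1],
  [-0.46,-0.59,-0.013,0,-1],
  [-0.62,-0.42,-0.013,0,-1],
  [-0.72,-0.21,-0.013,0,-1],
])

```text
time: 9.0
ee_pos: [0.5625, 0.0071, 0.2635]
tcp_rot: [-0.001, 1.0, 0.0, 0.004]
ft_force: [3.8, 0.7, 5.7]
opening: 0.0233
grip_force: 71.1
```

Request:
servo_tool([
  [-0.75,0.02,-0.013,0,-1],
  [-0.71,0.25,-0.013,0,-1],
  [-0.59,0.46,-0.013,0,-1],
  [-0.42,0.62,-0.013,0,-1],
  [-0.21,0.72,-0.013,0,-1],
])

```text
time: 9.5
ee_pos: [0.4818, -0.0565, 0.2655]
tcp_rot: [-0.0, 1.0, -0.0, 0.005]
ft_force: [11.4, 2.6, -1.0]
opening: 0.0233
grip_force: 70.4
```

Request:
servo_tool([
  [0.02,0.75,-0.013,0,-1],
  [0.25,0.71,-0.013,0,-1],
  [0.46,0.59,-0.013,0,-1],
  [0.62,0.42,-0.013,0,-1],
  [0.72,0.21,-0.013,0,-1],
])

```text
time: 10.0
ee_pos: [0.5417, -0.1356, 0.2673]
tcp_rot: [-0.002, 1.0, -0.001, -0.0]
ft_force: [-3.5, 8.1, 11.7]
opening: 0.0234
grip_force: 71.7
```

Request:
servo_tool([
  [0.75,-0.02,-0.013,0,-1],
  [0.71,-0.25,-0.013,0,-1],
  [0.59,-0.46,-0.013,0,-1],
  [0.42,-0.62,-0.013,0,-1],
  [0.21,-0.72,-0.013,0,-1],
])

```text
time: 10.5
ee_pos: [0.6236, -0.081, 0.2694]
tcp_rot: [0.003, 1.0, -0.004, 0.002]
ft_force: [1.5, -4.9, 5.9]
opening: 0.0235
grip_force: 71.3
```

One turn done, tracking within a few degrees. Same again.

Request:
servo_tool([
  [-0.02,-0.75,-0.013,0,-1],
  [-0.25,-0.71,-0.013,0,-1],
  [-0.46,-0.59,-0.013,0,-1],
  [-0.62,-0.42,-0.013,0,-1],
  [-0.72,-0.21,-0.013,0,-1],
])

```text
time: 11.0
ee_pos: [0.5625, 0.0071, 0.2715]
tcp_rot: [-0.001, 1.0, 0.0, 0.004]
ft_force: [4.0, 0.6, 6.4]
opening: 0.0231
grip_force: 71.1
```

Request:
servo_tool([
  [-0.75,0.02,-0.013,0,-1],
  [-0.71,0.25,-0.013,0,-1],
  [-0.59,0.46,-0.013,0,-1],
  [-0.42,0.62,-0.013,0,-1],
  [-0.21,0.72,-0.013,0,-1],
])

```text
time: 11.5
ee_pos: [0.4818, -0.0564, 0.2735]
tcp_rot: [-0.0, 1.0, -0.0, 0.005]
ft_force: [11.2, 2.7, 0.1]
opening: 0.0232
grip_force: 70.5
```

Request:
servo_tool([
  [0.02,0.75,-0.013,0,-1],
  [0.25,0.71,-0.013,0,-1],
  [0.46,0.59,-0.013,0,-1],
  [0.62,0.42,-0.013,0,-1],
  [0.72,0.21,-0.013,0,-1],
])

```text
time: 12.0
ee_pos: [0.5417, -0.1357, 0.2753]
tcp_rot: [-0.002, 1.0, -0.001, -0.0]
ft_force: [-3.2, 8.4, 12.3]
opening: 0.0232
grip_force: 71.7
```

Request:
servo_tool([
  [0.75,-0.02,-0.013,0,-1],
  [0.71,-0.25,-0.013,0,-1],
  [0.59,-0.46,-0.013,0,-1],
  [0.42,-0.62,-0.013,0,-1],
  [0.21,-0.72,-0.013,0,-1],
])

```text
time: 12.5
ee_pos: [0.6236, -0.081, 0.2774]
tcp_rot: [0.003, 1.0, -0.004, 0.002]
ft_force: [1.5, -6.0, 7.0]
opening: 0.0234
grip_force: 71.3
```

Request:
servo_tool([
  [0,0,0,0,-1],
  [0,0,0,0,-1],
  [0,0,0,0,-1],
  [0,0,0,0,-1],
  [0,0,0,0,-1],
])

```text
time: 13.0
ee_pos: [0.6245, -0.0761, 0.2775]
tcp_rot: [0.0, 1.0, -0.001, 0.004]
ft_force: [4.8, 1.3, 4.8]
opening: 0.0235
grip_force: 71.0
```

Request:
servo_tool([
  [0,-0.08,0,0,-1],
  [0,0,0,0,-1],
  [0,0,0,0,-1],
  [0,0,0,0,-1],
  [0,0,0,0,-1],
])

```text
time: 13.5
ee_pos: [0.6245, -0.076, 0.2775]
tcp_rot: [0.001, 1.0, -0.002, 0.004]
ft_force: [5.2, -1.7, 5.2]
opening: 0.0234
grip_force: 71.0
```

Run:
```python
from h import *
o=env.get_obs();e=np.array(o['ee_pos'])[:2]-[.55342,-.0645];print(o['ee_pos'],o['ft_force'],np.degrees(np.arctan2(e[1],e[0])),o['grip_force'])
S=snap('side','s3.png');T=snap('top','t3.png')
cv2.imwrite('pics/b3.png',np.hstack([cv2.resize(c['color'][100:420,150:450,::-1],(400,427)) for c in(S,T)]))
```

```text
[ 0.62451725 -0.07595514  0.27748518] [ 5.23199144 -1.68973535  5.24680248] -9.152796429053627 71.03237902745605
```

View pics/b3.png

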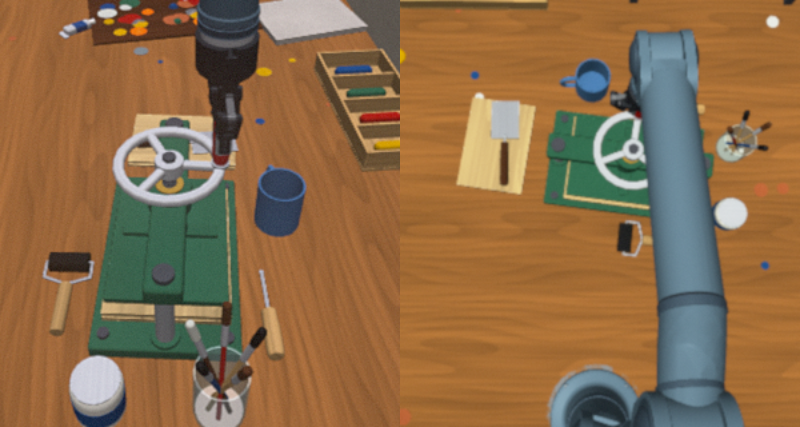

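The picture shows the platen raised, the gripper still on the handle at side crop (222,150), and all bystanders in place. The wheel is within about 2° of two turns, inside the 0.2 rad tolerance (11.5°).

```bash
python3 -c "
from bench import env
print(env.finish_job())"
```

```text
the job is handed in; nothing more can be done
None
```

I wound the wheel down to its hard stop and held it there. I then backed it off two full turns (within about 2°) and handed the job in with the gripper still closed on the red handle and the bystanders where they were; the hand-in returned no verdict.

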